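Send the long key case down the roller lane

TASK

Set the longest of the three wooden cases on the upper end of the sloped roller lane, lengthwise between the side guides and right side up, and let go of it there so that it rolls down by itself and comes to rest against the stop. Lower it onto the rollers rather than dropping it, and leave the other two cases where they are.

Things in the scene. Friction and masses are not known exactly. Their poses are not given: they have to be found in the camera images.
- long_case: Case to load: closed jackfruit-wood box, 130 mm long (x), 50 mm wide (y), 60 mm high, flat top, thin dark seam 15 mm below it, small flat brass clasp on each end; both ends alike. 0.3 to 0.65 kg. Stands on the ledge. Origin: centre of its underside, z up.
- lane: Fixed lane of 12 free rollers (20 mm thick) between guides 78 mm apart, 10 mm thick, 12 mm above the roller tops. Origin: mid-width, on the roller-top plane, at the stop's face, 45 mm above the ledge. x points 8 deg (0.14 rad) down the slope, away from the robot; z square to the rollers. Upper open end x=-330 mm; stop 35 mm high at x=0. Set the case's centre near x=-250 mm; it rolls down in 1-3 s.
- short_case: Bystander, leave alone: wooden case 80 mm long (x), 50 mm wide (y), 60 mm high, same wood. Origin: centre of its underside.
- square_case: Bystander, leave alone: wooden case 80 mm by 80 mm, 60 mm high, same wood. Origin: centre of its underside.
There are look-alikes about, which are no part of the job. Leave any pink, purple or white look-alike of the long_case alone.

How it is judged:
On the way:
1. the long case lies on the rollers in the upper half of the lane (centre at least 150 mm up from the stop), let go (x of long_case in the frame of lane below -0.15 m and z of long_case in the frame of lane below 0.02 m and contact force between long_case and lane above 0.3 N and contact force between long_case and the fingers below 0.05 N), for 0.08 s.
At the end, for the whole second after the job is handed in: The long case rests still and right side up on the rollers between the guides, lengthwise (within 11 degrees), its lower end within 15 mm of the stop and its centre within 20 mm of the lane's middle; the other two cases are within 30 mm of where they stood (x of long_case in the frame of lane between -0.08 and -0.05 m and y of long_case in the frame of lane between -0.02 and 0.02 m and z of long_case in the frame of lane between -0.01 and 0.01 m and angle between the x axis of long_case and the x axis of lane, either way round below 0.2 rad and angle between long_case's own z axis and vertical below 0.3 rad and linear speed of long_case below 0.02 m/s and distance of each of short_case, square_case from where it was at the start of the episode below 0.03 m); the robot touches nothing.
It fails at once if the long case falls freely onto the lane from more than 30 mm above the rollers (contact force between long_case and anything else below 0.01 N and z of long_case in the frame of lane above 0.03 m and y of long_case in the frame of lane between -0.06 and 0.06 m).
It fails at once if one of the other two cases is pushed more than 30 mm (distance of any of short_case, square_case from where it was at the start of the episode above 0.03 m).
It also fails if it takes over 38 s, if anything falls off the work surface, if the arm or the gripper's body presses on something with over 40 N, if the wrist force passes 120 N, or if a joint passes its speed limit or range.

ROBOT

A 6-joint arm with a two-finger parallel gripper is mounted at the origin on the work surface. World frame = base frame: x ahead of the robot, y to its left, z up, the work surface at z = 0. Lengths are in m, angles in rad, forces in N, time in s.
With the tool pointing down it reaches from about 0.4 to 0.825 m from the base axis. Payload 7 kg.
Tool frame: the origin (TCP) lies at the very end of the fingers, on their centre line; the grasp point (between the pads) lies 19 mm behind it (env.grasp_offset is the z of the grasp point in the tool frame, in m); z points along the fingers, y is the line along which they close (so a half turn about z gives the same grasp; the last joint's range is limited). The gripper opens to 85 mm and grips with 20 to 120 N. Pads are 22 mm wide; open, the fingers measure 114 mm over their backs; the gripper's body (76 mm by 85 mm) begins 54 mm behind the grasp point. The pads swing forward as they close: fully open they stand 13 mm farther back than shut.
Start: joints at [-0.91, 0.359, 0.012, 0, -1.224, -0.288], TCP at [0.246, -0.629, 0.231] pointing down, gripper open.
Joint ranges: [-3.07, 3.07], [-1.43, 2.12], [-1.02, 1.25], [-3.03, 1.67], [-3.05, -0], [-3.03, 3.03]. Speed limits (rad/s): [2.39, 2.39, 3.01, 3.14, 3.14, 3.14].

INTERFACE

Orientations are given as a unit quaternion [w, x, y, z].
In Python, from cell import telemetry, viewer, env gives the robot as it stands.
- The arm moves only by the tool carry_out, never from a script. Its arguments are lists of equal length, an entry for each row: "linear": the shift along the tool's x, y, z as a fraction of full scale, a list of three; "turn": the turn, a rotation vector about the tool's x, y, z as a fraction of full scale, a list of three; "grip": the opening, from 0 (shut) to 1 (fully open). In form: {"linear": [[tx, ty, tz], ...], "turn": [[ax, ay, az], ...], "grip": [grip, ...]}. A call has 1 to 10 rows; each row is the pose to reach, as a shift and turn from the pose commanded when the call began, along the tool's axes at that moment, turning the shorter way round; what a row does not reach only later rows make up. Full scale, the value 1, is 0.12 m for a shift and 2 pi rad for a turn. A row lasts 1/12 s, in which the tool goes at most 41.7 mm and 7.16 degrees, less where a joint would pass 70% of its speed; a pose out of reach is approached as far as the arm can. A call with a number of a shift or a turn outside -1 to 1 is refused whole. A call with a gripper value outside its range is refused whole. The fingers move at their own pace and stop on an object; "squeeze" is the grip in N (left out, the last holds). Time passes only in rows, so rows that repeat a pose let the fingers close. It gives the time, the measured TCP pose, the force, the opening and the grip force at its end, in the units of the state.
- telemetry.get_state(): the state, without advancing time (a new reading comes with each control period).
- viewer.capture(name): name is "side" or "top" or "wrist"; returns a dict with "pixels" (480x640x3 uint8, red, green, blue), "fx", "fy", "cx", "cy" (pixels), "position" and "attitude" of the camera in the world. Camera axes: x right, y up, looking along -z (the intrinsics and any distortion apply to the point x, -y, -z); pixel columns grow to the right and rows downward; lengths in m; the calibration is good to about 2 mm. A picture is of the moment at which its call begins. There is no depth.
- env.sign_off(): hands the job in; it is judged then, once.
The state is a dict: "t": time; "q": joint angles; "joint_vel": joint speeds; "effort": joint torques, N m; "tool_pos": TCP position; "ee_rot": TCP orientation; "force": force on the tool from outside, world axes, zero at the start; "ft_torque": the same for the moment, N m; "finger_gap": finger opening in m; "finger_force": force on a finger pad.
Only numpy, scipy, OpenCV 4.12 (cv2) and the standard library are available. Lean on these libraries where they do the work, as an engineer would, in place of code of your own. Each camera call takes 0.05 s, during which the arm holds its last target. There are 200 camera calls.

## Working session

There is one attempt and no reset: what is moved stays moved. The work goes in short steps, Python scripts to look and compute and a tool call to move; the robot and the scene stay as the last step left them, time stands still between calls to the robot, and variables do not carry over. Pictures are saved under pics/ and viewed, at most 10 in all, crops included, and the job is handed in when it is done.

Besides the shell and the picture viewer there is one more tool, called as a command line: name --argument value ..., lists and objects as JSON in quotes. carry_out: Moves the arm, as the interface text tells. Its arguments: {"type":"object","properties":{"linear":{"type":"array","items":{"type":"array","items":{"type":"number"}}},"turn":{"type":"array","items":{"type":"array","items":{"type":"number"}}},"grip":{"type":"array","items":{"type":"number"}},"squeeze":{"type":"number"}},"required":["linear","turn","grip"]}

```bash
ls; mkdir -p pics
cat > h.py <<'E'
import numpy as np, cv2
from scipy.spatial.transform import Rotation as R
from cell import telemetry, viewer, env
def rot(q): return R.from_quat([q[1],q[2],q[3],q[0]])
def att(c):
    a=np.array(c["attitude"],float)
    return a if a.shape==(3,3) else rot(a).as_matrix()
def ray(c,u,v):
    d=np.array([(u-c["cx"])/c["fx"],-(v-c["cy"])/c["fy"],-1.0])
    return np.array(c["position"]),att(c)@d
def onz(c,u,v,z):
    p,d=ray(c,u,v); return p+d*(z-p[2])/d[2]
def proj(c,P):
    x=att(c).T@(np.array(P)-np.array(c["position"]))
    return c["cx"]-c["fx"]*x[0]/x[2], c["cy"]+c["fy"]*x[1]/x[2]
def cap(n,f=None):
    c=viewer.capture(n)
    if f: cv2.imwrite("pics/"+f,np.ascontiguousarray(c["pixels"][:,:,::-1]))
    return c
E
python3 - <<'E'
from h import *
a=cap("top","top1.png");b=cap("side","side1.png")
for c in(a,b):print({k:v for k,v in c.items() if k!="pixels"})
print(env.grasp_offset,telemetry.get_state())
E
```

```text
pics
{'fx': 544.1299705095604, 'fy': 544.1299705095604, 'cx': 325.5671174280427, 'cy': 236.0796969847772, 'position': array([ 0.35835849, -0.20066721,  1.48894379]), 'attitude': array([-0.69593478, -0.03557287,  0.0218808 ,  0.71688952])}
{'fx': 480.4126823500071, 'fy': 480.4126823500071, 'cx': 317.2394454021792, 'cy': 243.72418815516232, 'position': array([0.20393336, 0.76932262, 0.62020127]), 'attitude': array([-0.12783663, -0.07664053,  0.5049558 ,  0.85017861])}
-0.0187 {'t': 0.1, 'q': array([-9.09895176e-01,  3.59325151e-01,  1.11380358e-02, -2.94084810e-04,
       -1.22408337e+00, -2.88129351e-01]), 'joint_vel': array([-0.00180193, -0.00137255,  0.00354562,  0.00041548, -0.00015062,
       -0.00010851]), 'effort': array([-1.56253889e-03, -5.84764338e+01,  2.94110209e+01,  6.95455536e+00,
       -3.16015627e-03, -1.33717472e-05]), 'tool_pos': array([ 0.24566632, -0.62824619,  0.23044816]), 'ee_rot': array([-2.13796934e-04, -1.85259354e-01,  9.82689376e-01,  7.18813574e-04]), 'force': array([-0.02332411,  0.40029107, -0.82125792]), 'ft_torque': array([ 0.00385638,  0.0323909 , -0.00054345]), 'finger_force': 0.0, 'finger_gap': 0.0852956190618077}
```

View pics/top1.png

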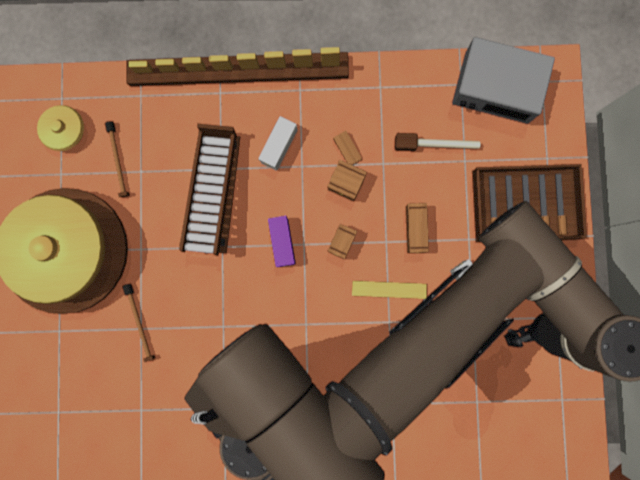

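View pics/side1.png

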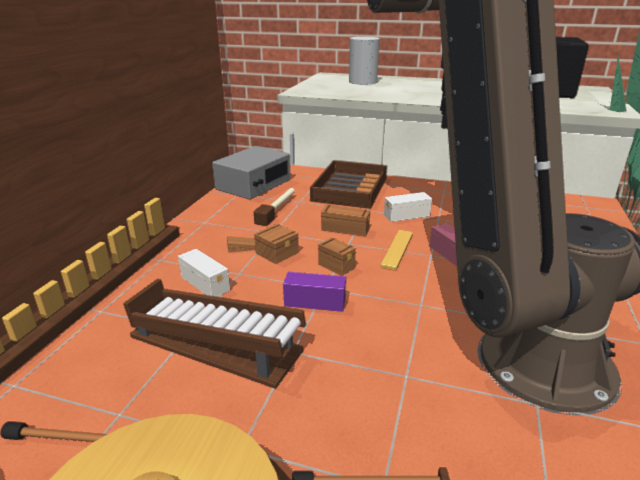

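Candidates in the top view: brown case (417,228), about 48 px long; square case (348,181); short case (343,241); flat offcut (347,148); thing in tray (562,225); purple (282,241); white (279,143). Side view also shows another white at (408,207) and a pink at (450,245). I choose (417,228), which is (345,219) in the side view, and will check it in a close crop.

Run:
```python
from h import *
c=cap("top");s=cap("side")
i=np.ascontiguousarray(c["pixels"][:,:,::-1]);j=np.ascontiguousarray(s["pixels"][:,:,::-1])
A=cv2.resize(i[115:265,170:270],None,fx=4,fy=4,interpolation=cv2.INTER_CUBIC) #400x600
B=cv2.resize(i[195:260,395:440],(200,289),interpolation=cv2.INTER_CUBIC)
C=cv2.resize(j[195:245,310:380],(400,286),interpolation=cv2.INTER_CUBIC)
o=np.zeros((600,800,3),np.uint8);o[:,:400]=A;o[:289,400:600]=B;o[300:586,400:800]=C
cv2.imwrite("pics/crop.png",o)
# case mask
hsv=cv2.cvtColor(i,cv2.COLOR_BGR2HSV)
for u,v in[(417,220),(417,245),(440,220),(400,270),(205,200),(190,200)]:print((u,v),hsv[v,u])
hs=cv2.cvtColor(j,cv2.COLOR_BGR2HSV)
for u,v in[(345,212),(345,225),(345,240),(380,220)]:print('s',(u,v),hs[v,u])
```

```text
(417, 220) [ 14 142 171]
(417, 245) [ 14 140 170]
(440, 220) [ 10 138 188]
(400, 270) [ 11 137 188]
(205, 200) [150   1 184]
(190, 200) [ 11 143  64]
s (345, 212) [ 13 146 182]
s (345, 225) [ 13 141 123]
s (345, 240) [  9 151 224]
s (380, 220) [  9 152 225]
```

View pics/crop.png

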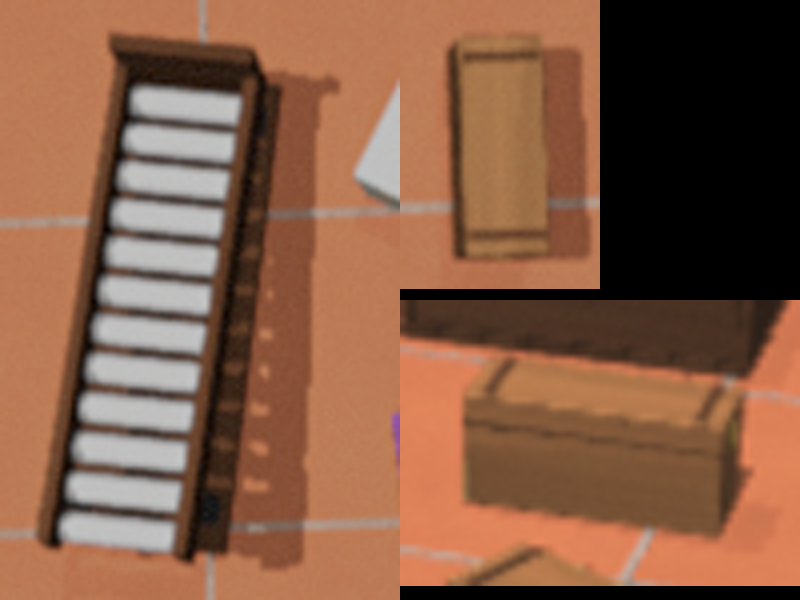

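The crop shows the chosen case with its flat top, a seam below it and a brass clasp at the right end, so it is the right one. The lane's stop is at the far end, crop (185,50), and its open end is near crop (120,550). Next: exact measurements.

Run:
```python
from h import *
c=cap("top");s=cap("side")
i=np.ascontiguousarray(c["pixels"][:,:,::-1])
h=cv2.cvtColor(i,cv2.COLOR_BGR2HSV).astype(int)
m=((h[...,0]>=12)&(h[...,2]>150)).astype(np.uint8); 
k=np.zeros_like(m);k[195:262,398:440]=m[195:262,398:440]
k=cv2.morphologyEx(k,cv2.MORPH_CLOSE,np.ones((5,5)));k=cv2.morphologyEx(k,cv2.MORPH_OPEN,np.ones((5,5)))
n,l,st,ce=cv2.connectedComponentsWithStats(k);b=1+np.argmax(st[1:,4])
cn=cv2.findContours((l==b).astype(np.uint8),0,1)[0][0]
P=np.array([onz(c,*p[0],.06)[:2] for p in cn])
r=cv2.minAreaRect((P*1000).astype(np.float32));print('case',r, cv2.boxPoints(r).round())
ctr=np.array(r[0])/1000
# side-view check: bottom near corners in crop C: (465,500),(722,535) top (462,398),(718,425)
f=lambda x,y:(310+(x-400)/5.714,195+(y-300)/5.72)
for p,z in[((465,502),0),((722,536),0),((463,400),.06),((720,428),.06),((500,356),.06),((742,393),.06)]:print('s',p,z,onz(s,*f(*p),z).round(4))
# lane
w=(h[...,1]<40)&(h[...,2]>110); dark=(h[...,2]<115)
L=[];Rr=[];
for v in range(142,246,4):
    us=np.where(w[v,175:245])[0]+175
    if len(us)<20: continue
    xf=(v-135)/(250-135.); zg=.057+.046*xf
    Rr.append(onz(c,us.max()+.5,v,zg))
    u=us.min()
    while not (h[v,u,2]>130 and h[v,u,0]>=5 and not w[v,u] and h[v,u-1,2]>130): u-=1
    L.append(onz(c,u+.5,v,zg))
for n,A in(('L',L),('R',Rr)):
    A=np.array(A);q=np.polyfit(A[:,0],A[:,1],1);res=A[:,1]-np.polyval(q,A[:,0])
    print(n,q,np.degrees(np.arctan(q[0])),res.std(),np.polyval(q,A[:,0].min()),A[:,0].min(),A[:,0].max())
# lower end guide ends, stop
g=lambda x,y:(170+x/4,115+y/4)
for p,z in[((42,542),.103),((56,545),.103),((178,556),.103),((190,560),.103),((112,40),.08),((250,50),.08),((115,54),.08),((245,66),.08)]:print('t',p,onz(c,*g(*p),z).round(4))
```

```text
case ((491.9117431640625, -418.2295227050781), (47.2888298034668, 126.84626007080078), 88.18026733398438) [[ 428. -440.]
 [ 555. -444.]
 [ 556. -397.]
 [ 429. -393.]]
s (465, 502) 0 [ 0.5526 -0.3983  0.    ]
s (722, 536) 0 [ 0.4227 -0.4     0.    ]
s (463, 400) 0.06 [ 0.5511 -0.3892  0.06  ]
s (720, 428) 0.06 [ 0.4254 -0.3947  0.06  ]
s (500, 356) 0.06 [ 0.5484 -0.4448  0.06  ]
s (742, 393) 0.06 [ 0.4235 -0.4367  0.06  ]
L [-0.12810374  0.25920264] -7.300044060250206 0.0008153691965697648 0.19790688517040503 0.4784853225491577 0.7392295282773453
R [-0.14508848  0.18294333] -8.255352504849117 0.006352496678180225 0.11390923116844855 0.4758069039199706 0.7361929866082482
t (42, 542) [0.4459 0.1976 0.103 ]
t (56, 545) [0.4437 0.1886 0.103 ]
t (178, 556) [0.4343 0.1101 0.103 ]
t (190, 560) [0.4315 0.1025 0.103 ]
t (112, 40) [0.7797 0.1551 0.08  ]
t (250, 50) [0.7697 0.0633 0.08  ]
t (115, 54) [0.7701 0.1532 0.08  ]
t (245, 66) [0.759  0.0668 0.08  ]
```

carry_out --linear '[[-0.28,0.1,0],[-0.56,0.2,0],[-0.84,0.3,0],[-0.84,0.3,0]]' --turn '[[0,0,0],[0,0,0],[0,0,0],[0,0,0]]' --grip '[1,1,1,1]'

```text
t: 0.63
tool_pos: [0.3303, -0.5554, 0.2315]
ee_rot: [0.001, -0.187, 0.982, 0.0]
force: [-0.8, -1.6, 0.2]
finger_gap: 0.0854
finger_force: 0.0
```

carry_out --linear '[[-0.28,0.1,0],[-0.56,0.2,0],[-0.84,0.3,0],[-0.84,0.3,0],[-0.84,0.3,0]]' --turn '[[0,0,0.015],[0,0,0.03],[0,0,0.045],[0,0,0.06],[0,0,0.0644]]' --grip '[1,1,1,1,1]'

```text
t: 1.05
tool_pos: [0.4091, -0.4866, 0.2314]
ee_rot: [0.0, 0.017, 1.0, 0.0]
force: [-0.0, -0.8, 0.8]
finger_gap: 0.0856
finger_force: 0.0
```

```bash
cat > plan.py <<'E'
from h import *
def tgt(yaw,pitch):  # tool y at angle yaw+90, x axis opposite heading, tilted by pitch nose-down about lane y
    B=R.from_euler('z',yaw,degrees=True)*R.from_euler('y',pitch,degrees=True)
    M=B.as_matrix(); return R.from_matrix(np.column_stack([-M[:,0],M[:,1],-M[:,2]]))
def plan(p,yaw,pitch):
    s=telemetry.get_state();r=rot(s["ee_rot"]);T=tgt(yaw,pitch)
    print('t',round(s['t'],2),'pos',s["tool_pos"].round(4),'gap',round(s["finger_gap"],4),'F',s["force"].round(2),s["finger_force"])
    print('linear',(r.inv().apply(np.array(p)-s["tool_pos"])/.12).round(3),'turn',((r.inv()*T).as_rotvec()/2/np.pi).round(4))
E
python3 - <<'E'
from plan import *
c=cap("wrist","w1.png");plan([.49,-.418,.14],-1.8,0)
E
```

```text
t 1.1 pos [ 0.4084 -0.4872  0.2313] gap 0.0853 F [ 0.39 -0.61 -0.25] 0.0
linear [-0.66   0.599  0.761] turn [ 0.      0.     -0.0004]
```

View pics/w1.png

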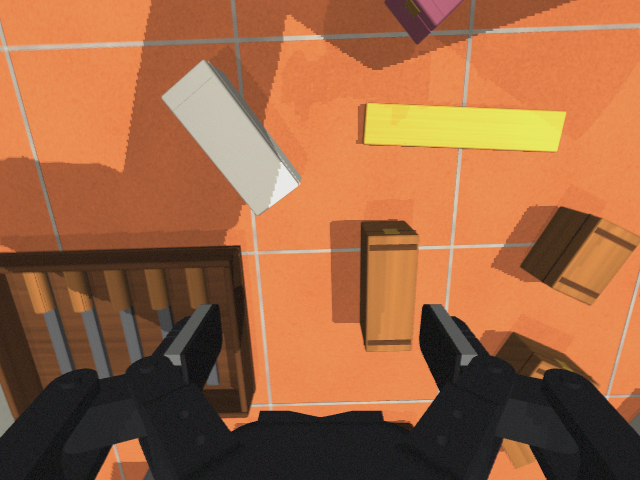

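The wrist view shows the long case's top at corners (367,235), (417,232), (411,350) and (366,350), clear of everything else. I check its position from these and move above it.

carry_out --linear '[[-0.22,0.2,0],[-0.44,0.4,0],[-0.66,0.6,0],[-0.66,0.6,0.2],[-0.66,0.6,0.5],[-0.66,0.6,0.5]]' --turn '[[0,0,0],[0,0,0],[0,0,0],[0,0,0],[0,0,0],[0,0,0]]' --grip '[1,1,1,1,1,1]'

```text
t: 1.6
tool_pos: [0.4862, -0.416, 0.1648]
ee_rot: [-0.004, 0.016, 1.0, 0.003]
force: [-1.5, 1.5, -3.1]
finger_gap: 0.0852
finger_force: 0.0
```

Run:
```python
from plan import *
c=cap("wrist","w2.png");plan([.49,-.418,.024],-1.8,0)
i=np.ascontiguousarray(c["pixels"][:,:,::-1]);h=cv2.cvtColor(i,cv2.COLOR_BGR2HSV)
print([ [round(x) for x in proj(c,[.49+a,-.418+b,.06])] for a in(-.065,.065) for b in(-.025,.025)])
```

```text
t 1.65 pos [ 0.4867 -0.4174  0.168 ] gap 0.0853 F [0.33 0.19 1.52] 0.0
linear [-0.036 -0.008  1.2  ] turn [ 0.0005 -0.001   0.    ]
[[278, 161], [349, 159], [288, 324], [350, 323]]
```

View pics/w2.png

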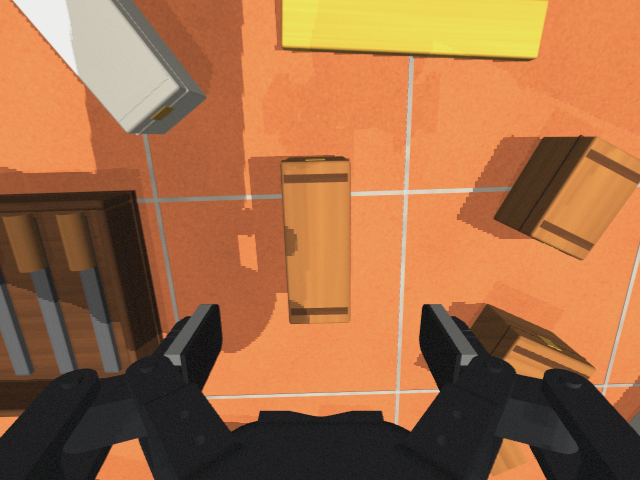

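Observed top corners (280,161), (349,160), (290,324) and (350,322) match the predictions within 2 px. Descend.

carry_out --linear '[[-0.03,0,0.2],[-0.03,0,0.4],[-0.03,0,0.6],[-0.03,0,0.6],[-0.03,0,0.6]]' --turn '[[0,0,0],[0,0,0],[0,0,0],[0,0,0],[0,0,0]]' --grip '[1,1,1,1,1]'

```text
t: 2.07
tool_pos: [0.4921, -0.4196, 0.1002]
ee_rot: [-0.001, 0.016, 1.0, -0.0]
force: [0.3, -0.2, -0.1]
finger_gap: 0.0854
finger_force: 0.0
```

Run:
```python
from plan import *
plan([.49,-.418,.024],-1.2,0)
```

```text
t 2.07 pos [ 0.4921 -0.4196  0.1002] gap 0.0854 F [ 0.32 -0.25 -0.07] 0.0
linear [0.017 0.013 0.635] turn [-0.     -0.0002 -0.0017]
```

carry_out --linear '[[0.01,0.01,0.2],[0.01,0.01,0.4],[0.01,0.01,0.55],[0.01,0.01,0.63],[0.01,0.01,0.63],[0.01,0.01,0.63]]' --turn '[[0,0,0],[0,0,0],[0,0,0],[0,0,0],[0,0,0],[0,0,0]]' --grip '[1,1,1,1,1,1]'

```text
t: 2.57
tool_pos: [0.4922, -0.4184, 0.0254]
ee_rot: [0.001, 0.016, 1.0, -0.001]
force: [-0.0, 0.3, 1.1]
finger_gap: 0.0854
finger_force: 0.0
```

carry_out --linear '[[0,0,0],[0,0,0],[0,0,0],[0,0,0],[0,0,0],[0,0,0],[0,0,0],[0,0,0]]' --turn '[[0,0,0],[0,0,0],[0,0,0],[0,0,0],[0,0,0],[0,0,0],[0,0,0],[0,0,0]]' --grip '[0.3,0.3,0.3,0.3,0.3,0.3,0.3,0.3]' --squeeze 50

```text
t: 3.23
tool_pos: [0.4921, -0.418, 0.0253]
ee_rot: [0.001, 0.016, 1.0, -0.001]
force: [0.2, 0.8, 6.5]
finger_gap: 0.0495
finger_force: 53.0
```

Gripped, opening 49.5 mm. Lift slowly first.

carry_out --linear '[[0,0,-0.1],[0,0,-0.25],[0,0,-0.45],[0,0,-0.65],[0,0,-0.85],[0,0,-1],[0,0,-1]]' --turn '[[0,0,0],[0,0,0],[0,0,0],[0,0,0],[0,0,0],[0,0,0],[0,0,0]]' --grip '[0.3,0.3,0.3,0.3,0.3,0.3,0.3]'

```text
t: 3.82
tool_pos: [0.4928, -0.4185, 0.1485]
ee_rot: [0.003, 0.016, 1.0, -0.002]
force: [1.0, -1.2, -4.7]
finger_gap: 0.0496
finger_force: 53.6
```

carry_out --linear '[[0,0.1,-0.2],[0,0.25,-0.4],[0,0.4,-0.5],[0,0.55,-0.5],[0,0.7,-0.5],[0,0.85,-0.5],[0,1,-0.5]]' --turn '[[0,0,0],[0,0,0],[0,0,0],[0,0,0],[0,0,0],[0,0,0],[0,0,0]]' --grip '[0.3,0.3,0.3,0.3,0.3,0.3,0.3]'

```text
t: 4.4
tool_pos: [0.4938, -0.2962, 0.2021]
ee_rot: [-0.001, 0.016, 1.0, 0.001]
force: [1.0, 0.4, -5.9]
finger_gap: 0.0495
finger_force: 54.5
```

carry_out --linear '[[0,0.16,0],[0,0.32,0],[0,0.48,0],[0,0.64,0],[0,0.82,0],[0,1,0]]' --turn '[[0,0,0],[0,0,0],[0,0,0],[0,0,0],[0,0,0],[0,0,0]]' --grip '[0.3,0.3,0.3,0.3,0.3,0.3]'

```text
t: 4.9
tool_pos: [0.4975, -0.1765, 0.2022]
ee_rot: [-0.001, 0.016, 1.0, 0.0]
force: [0.2, 0.0, -5.9]
finger_gap: 0.0499
finger_force: 54.5
```

carry_out --linear '[[0,0.16,0],[0,0.32,0],[0,0.48,0],[0,0.64,0],[0,0.82,0],[0,1,0]]' --turn '[[0,0,0],[0,0,0],[0,0,0],[0,0,0],[0,0,0],[0,0,0]]' --grip '[0.3,0.3,0.3,0.3,0.3,0.3]'

```text
t: 5.4
tool_pos: [0.5013, -0.0568, 0.2023]
ee_rot: [-0.001, 0.016, 1.0, 0.0]
force: [0.2, 0.4, -6.2]
finger_gap: 0.0491
finger_force: 54.5
```

carry_out --linear '[[0,0.16,0],[0,0.32,0],[0,0.48,0],[0,0.64,0],[0,0.75,0],[0,0.85,0],[0,0.85,0],[0,0.85,0]]' --turn '[[0,0,0],[0,0,0],[0,0,0],[0,0,0],[0,0,0],[0,0,0],[0,0,0],[0,0,0]]' --grip '[0.3,0.3,0.3,0.3,0.3,0.3,0.3,0.3]'

```text
t: 6.07
tool_pos: [0.5053, 0.0444, 0.2029]
ee_rot: [-0.001, 0.015, 1.0, -0.0]
force: [-0.5, 0.3, -5.7]
finger_gap: 0.0495
finger_force: 54.4
```

Run:
```python
from plan import *
c=cap("side","s3.png");plan([.517,.141,.19],-7.2,8)
s=telemetry.get_state();print(s['q'].round(2),tgt(-7.2,8).as_matrix().round(3))
```

```text
t 6.12 pos [0.5054 0.044  0.2031] gap 0.0495 F [ 0.37  0.13 -5.39] 54.43750262260437
linear [-0.071  0.811  0.108] turn [-0.0011  0.022   0.0149]
[ 0.47  0.1  -0.39 -0.   -1.08 -2.08] [[-0.982  0.125 -0.138]
 [ 0.124  0.992  0.017]
 [ 0.139 -0.    -0.99 ]]
```

View pics/s3.png

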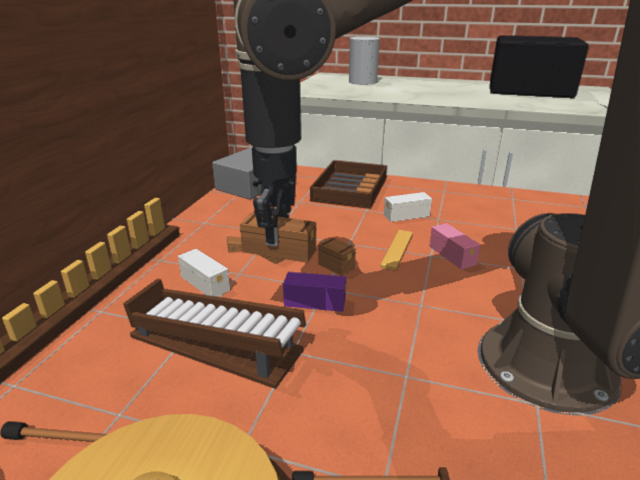

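The case hangs level in the gripper (280,238). The lane is clear, with its open end at (290,330). Move over the lane with the turn and tilt.

carry_out --linear '[[-0.02,0.15,0.02],[-0.04,0.3,0.04],[-0.06,0.45,0.06],[-0.07,0.6,0.08],[-0.07,0.72,0.1],[-0.07,0.81,0.1],[-0.07,0.81,0.1],[-0.07,0.81,0.1]]' --turn '[[0,0.004,0.003],[0,0.008,0.006],[0,0.012,0.009],[0,0.016,0.012],[0,0.02,0.014],[-0.001,0.022,0.015],[-0.001,0.022,0.015],[-0.001,0.022,0.015]]' --grip '[0.3,0.3,0.3,0.3,0.3,0.3,0.3,0.3]'

```text
t: 6.78
tool_pos: [0.5176, 0.1406, 0.1914]
ee_rot: [-0.069, 0.063, 0.996, 0.004]
force: [0.7, -0.5, -5.9]
finger_gap: 0.0496
finger_force: 54.4
```

Run:
```python
from plan import *
plan([.517,.141,.19],-7.2,8)
c=cap("wrist");s=cap("side");t=cap("top")
i=np.ascontiguousarray(c["pixels"][:,:,::-1]);j=np.ascontiguousarray(s["pixels"][:,:,::-1]);k=np.ascontiguousarray(t["pixels"][:,:,::-1])
# predicted lane outline drawn as dots
O=np.array([.761,.110,.045]);M=(R.from_euler('z',-7.2,degrees=True)*R.from_euler('y',8,degrees=True)).as_matrix()
for im,cc in((i,c),(j,s)):
  for x in(-.33,-.25,0):
    for y in(-.049,-.039,.039,.049):
      u,v=proj(cc,O+M@[x,y,.012]);cv2.circle(im,(int(round(u)),int(round(v))),1,(0,255,0),-1)
o=np.zeros((600,800,3),np.uint8)
o[:300,:400]=cv2.resize(i,(400,300));
o[300:,:]=cv2.resize(j[210:390,100:340],(800,600))[:300]*0+0
o[:, 400:]=0
o=np.hstack([cv2.resize(i,(400,300)),cv2.resize(k[110:290,160:400],(400,300))]);o=np.vstack([o,np.hstack([cv2.resize(j[210:390,110:350],(400,300)),np.zeros((300,400,3),np.uint8)])])
cv2.imwrite("pics/m4.png",o)
```

```text
t 6.78 pos [0.5176 0.1406 0.1914] gap 0.0496 F [ 0.73 -0.48 -5.9 ] 54.38816785812378
linear [0.003 0.002 0.012] turn [-0.0001  0.0002 -0.0001]
```

View pics/m4.png

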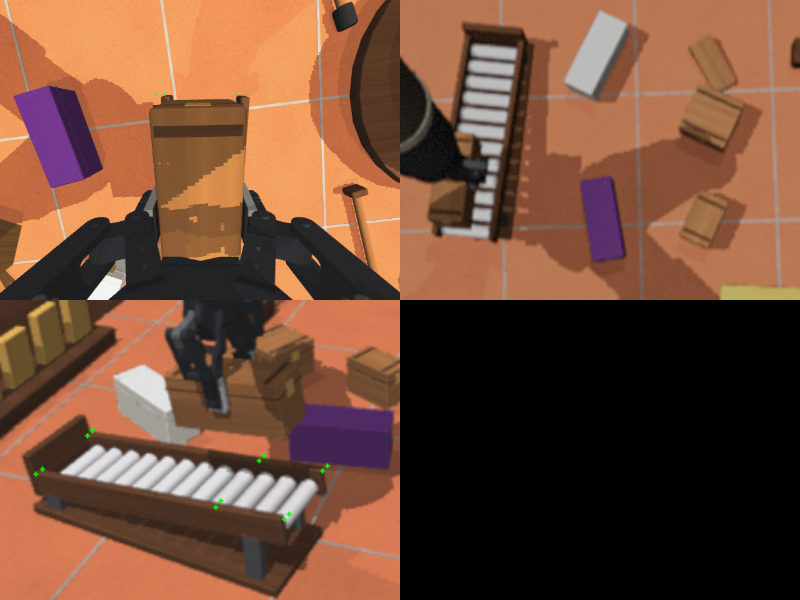

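Side crop: the predicted lane dots fall on the guide tops at both ends. In the wrist view the guide ends at (167,98) and (240,98) hint at a small sideways offset, so I quantify it.

Run:
```python
from plan import *
c=cap("wrist");i=np.ascontiguousarray(c["pixels"][:,:,::-1])
O=np.array([.761,.110,.045]);M=(R.from_euler('z',-7.2,degrees=True)*R.from_euler('y',8,degrees=True)).as_matrix()
for z in(.012,): print([[round(a,1) for a in proj(c,O+M@[-.33,y,z])] for y in(-.049,-.039,.039,.049)])
cr=cv2.resize(i[140:190,230:430],(800,200),interpolation=cv2.INTER_CUBIC);cv2.imwrite("pics/c5.png",cr)
```

```text
[[np.float64(248.5), np.float64(151.1)], [np.float64(263.2), np.float64(151.1)], [np.float64(377.5), np.float64(151.0)], [np.float64(392.2), np.float64(151.0)]]
```

View pics/c5.png

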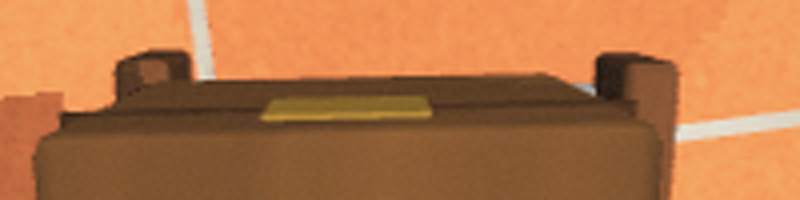

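The observed guide outer edges, u≈259 and 399, put the upper end about 6 mm further +y than predicted. The top view's left edge gave +3 mm. I take y = 0.144, yaw −7.5°, then descend in stages watching the force.

Run:
```python
from plan import *
plan([.519,.1435,.112],-7.5,8)
```

```text
t 6.98 pos [0.5172 0.1403 0.192 ] gap 0.0495 F [ 0.08 -0.93 -5.51] 54.38858449459076
linear [-0.103  0.028  0.659] turn [-0.0001  0.0003  0.0007]
```

carry_out --linear '[[-0.02,0.03,0.08],[-0.04,0.03,0.2],[-0.06,0.03,0.32],[-0.08,0.03,0.44],[-0.09,0.03,0.54],[-0.1,0.03,0.61],[-0.1,0.03,0.65],[-0.1,0.03,0.65],[-0.1,0.03,0.65]]' --turn '[[0,0,0.0007],[0,0,0.0007],[0,0,0.0007],[0,0,0.0007],[0,0,0.0007],[0,0,0.0007],[0,0,0.0007],[0,0,0.0007],[0,0,0.0007]]' --grip '[0.3,0.3,0.3,0.3,0.3,0.3,0.3,0.3,0.3]'

```text
t: 7.73
tool_pos: [0.5192, 0.1445, 0.113]
ee_rot: [-0.069, 0.065, 0.995, 0.004]
force: [0.7, -0.1, -5.8]
finger_gap: 0.0493
finger_force: 54.4
```

Run:
```python
from plan import *
plan([.519,.1435,.105],-7.5,8)
i=np.ascontiguousarray(cap("side")["pixels"][:,:,::-1]);k=np.ascontiguousarray(cap("top")["pixels"][:,:,::-1])
w=np.ascontiguousarray(cap("wrist")["pixels"][:,:,::-1])
o=np.vstack([np.hstack([cv2.resize(i[250:370,200:320],(400,400),interpolation=cv2.INTER_CUBIC),cv2.resize(k[170:260,170:260],(400,400),interpolation=cv2.INTER_CUBIC)]),cv2.resize(w[130:230,200:600],(800,200))])
cv2.imwrite("pics/m6.png",o)
```

```text
t 7.73 pos [0.5192 0.1445 0.113 ] gap 0.0493 F [ 0.65 -0.1  -5.81] 54.3693745136261
linear [-0.008 -0.009  0.066] turn [-0.0002  0.0003  0.0001]
```

View pics/m6.png

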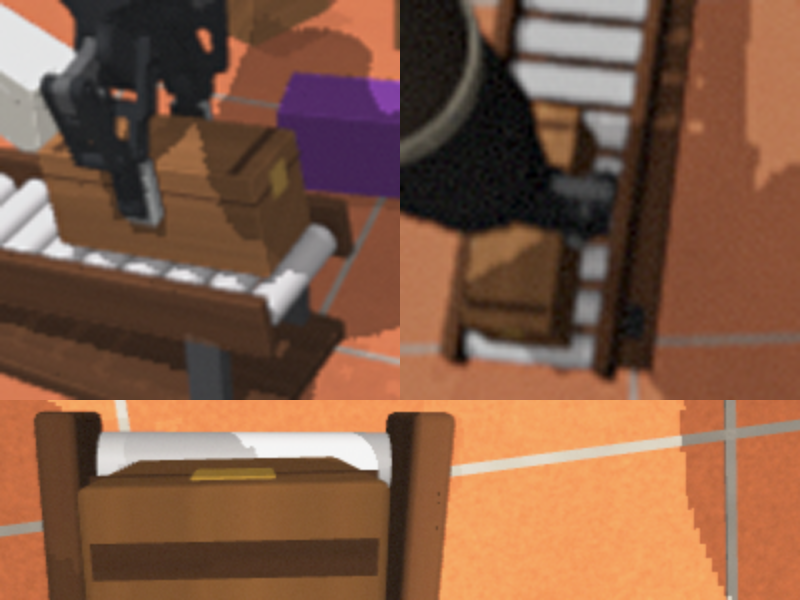

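The case sits between the guides (wrist crop: guide gap 100–388, clasp at 233, so about 3 mm toward −y) and just above the rollers. Lower gently with a 2 mm sideways trim.

carry_out --linear '[[0,0.01,0.015],[0,0.016,0.03],[0,0.016,0.045],[0,0.016,0.05],[0,0.016,0.05]]' --turn '[[0,0,0],[0,0,0],[0,0,0],[0,0,0],[0,0,0]]' --grip '[0.3,0.3,0.3,0.3,0.3]'

```text
t: 8.3
tool_pos: [0.5183, 0.1465, 0.1066]
ee_rot: [-0.069, 0.065, 0.995, 0.004]
force: [0.1, 0.2, -5.5]
finger_gap: 0.0494
finger_force: 54.4
```

carry_out --linear '[[0,0,0.008],[0,0,0.012],[0,0,0.012]]' --turn '[[0,0,0],[0,0,0],[0,0,0]]' --grip '[0.3,0.3,0.3]'

```text
t: 8.55
tool_pos: [0.5184, 0.1465, 0.1055]
ee_rot: [-0.069, 0.065, 0.995, 0.004]
force: [0.4, -1.2, -4.4]
finger_gap: 0.0494
finger_force: 54.7
```

Force begins to drop; a little further.

carry_out --linear '[[0,0,0.008],[0,0,0.012],[0,0,0.012]]' --turn '[[0,0,0],[0,0,0],[0,0,0]]' --grip '[0.3,0.3,0.3]'

```text
t: 8.8
tool_pos: [0.5193, 0.1464, 0.1053]
ee_rot: [-0.068, 0.065, 0.996, 0.004]
force: [1.9, -2.9, 4.3]
finger_gap: 0.0497
finger_force: 55.6
```

Contact: the force has turned from −5.8 to +4.3 N. Release and hold still.

carry_out --linear '[[0,0,0],[0,0,0],[0,0,0],[0,0,0],[0,0,0],[0,0,0],[0,0,0],[0,0,0],[0,0,0],[0,0,0]]' --turn '[[0,0,0],[0,0,0],[0,0,0],[0,0,0],[0,0,0],[0,0,0],[0,0,0],[0,0,0],[0,0,0],[0,0,0]]' --grip '[1,1,1,1,1,1,1,1,1,1]'

```text
t: 9.63
tool_pos: [0.518, 0.1465, 0.104]
ee_rot: [-0.069, 0.065, 0.995, 0.004]
force: [-0.5, -0.3, 0.6]
finger_gap: 0.0855
finger_force: 0.0
```

carry_out --linear '[[0,0,-0.1],[0,0,-0.3],[0,0,-0.5],[0,0,-0.7],[0,0,-0.9],[0,0,-1],[0,0,-1],[0,0,-1],[0,0,-1],[0,0,-1]]' --turn '[[0,0,0],[0,0,0],[0,0,0],[0,0,0],[0,0,0],[0,0,0],[0,0,0],[0,0,0],[0,0,0],[0,0,0]]' --grip '[1,1,1,1,1,1,1,1,1,1]'

```text
t: 10.47
tool_pos: [0.5338, 0.1443, 0.2217]
ee_rot: [-0.07, 0.065, 0.995, 0.004]
force: [0.2, -0.4, 0.3]
finger_gap: 0.0859
finger_force: 0.0
```

carry_out --linear '[[0,0,0],[0,0,0],[0,0,0],[0,0,0],[0,0,0],[0,0,0],[0,0,0],[0,0,0],[0,0,0],[0,0,0]]' --turn '[[0,0,0],[0,0,0],[0,0,0],[0,0,0],[0,0,0],[0,0,0],[0,0,0],[0,0,0],[0,0,0],[0,0,0]]' --grip '[1,1,1,1,1,1,1,1,1,1]'

```text
t: 11.3
tool_pos: [0.5344, 0.1445, 0.2229]
ee_rot: [-0.069, 0.065, 0.995, 0.004]
force: [-0.8, -0.1, 0.2]
finger_gap: 0.0852
finger_force: 0.0
```

Run:
```python
from h import *
i=np.ascontiguousarray(cap("side")["pixels"][:,:,::-1]);k=np.ascontiguousarray(cap("top")["pixels"][:,:,::-1])
o=np.hstack([cv2.resize(i[210:390,110:350],(400,300)),cv2.resize(k[110:290,160:400],(400,300))])
cv2.imwrite("pics/m7.png",o)
```

```text
(no output)
```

View pics/m7.png

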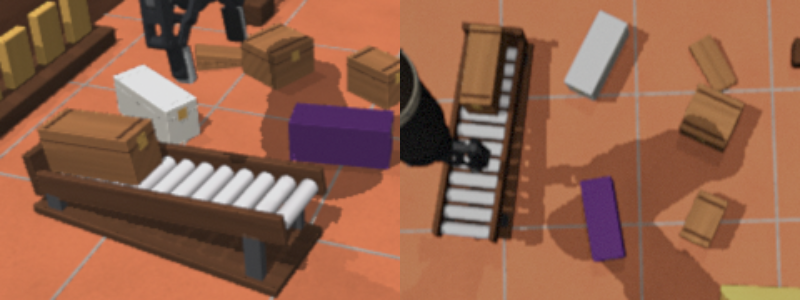

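The long case rests against the stop, upright between the guides: side crop (100,150), top crop (483,65). The other two cases stand where they were and the gripper is clear.

```bash
python3 -c "
from h import *
print(env.sign_off())"
```

```text
the job is handed in; nothing more can be done
None
```

I set the long case on the upper end of the lane and let it go; it rolled down and rests upright against the stop, the other two cases look unmoved in the last pictures, and the job was handed in at about 11 s, with no verdict returned.

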